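Find the fuller pack on the counter balance

TASK

Two look-alike green-and-yellow packs lie on the counter, and one is fuller and so heavier. Set them down gently, without dropping them, on opposite pans of the counter balance, right side up, let go and let the balance settle to see which one is heavier, then put the heavier pack flat inside the open cardboard carton, right side up, and leave the lighter one on its pan. Do not disturb the other things on the counter.

Things in the scene. Friction and masses are not known exactly. Their poses are not given: they have to be found in the camera images.
- pack_1_center (a point): Centre (25 mm above its underside) of one of two identical-looking closed white packs with green and yellow bands: 110 mm long (x), 55 mm wide (y), 50 mm high (z). Weight hidden: one pack weighs about 330 to 440 g, the other 140 to 220 g; which is which changes. The contents shift about 2 mm inside.
- pack_2_center (a point): Centre of the other pack: same size, look and axes as the first.
- pan_left_top (a point): Centre of the flat top of the balance's left pan (+y end of the beam): a horizontal round steel plate, 132 mm in diameter, 6 mm thick, no rim. Its y axis runs along the beam, x across it, z up. The top is 100 mm above the counter when level and moves 18 mm up or down, staying horizontal.
- scale: Grey two-pan counter balance, fixed; origin under its centre, y axis along the beam towards the left pan. Pan centres 240 mm apart. Base 130 x 330 x 26 mm; half-way between the pans stands a column, 50 mm along x, 36 mm along y, top 131 mm above the counter, with a red pointer.
- pan_right_top (a point): The same point of the other pan, at the -y end of the beam; same axes.
- pan_left (a joint): Rise of the left pan above level, m: -0.018 (left down, right up) to +0.018 (left up, right down); the right pan moves oppositely by the same amount. Level (0) when empty. A weak spring (about 20 N/m) and damping act: a difference of over 40 g takes the heavier pan to its lower stop in about a second.
- carton_floor (a point): Centre of the inner floor of a low open brown cardboard carton with a white paper lining on its floor, fixed to the counter: outside 210 mm along its x, 170 mm along its y, 45 mm high; walls and floor 5 mm thick, so the floor is 5 mm above the counter.
- carton: The same carton; origin at the centre of its underside, axes as above.
- cup_stack: Bystander: upright stack of white cups, 72 mm wide, 105 mm high; origin at its underside.
- tape_roll: Bystander: amber roll of tape lying flat, 90 mm wide, 45 mm high; origin at its underside.
- jar: Bystander: jar with a green cap, 64 mm wide, 100 mm high; origin at its underside.
- pot: Bystander: empty blue pot, 80 mm wide, 85 mm high; origin at its underside.
- tub: Bystander: grey tub with a lid, 106 mm wide, 62 mm high; origin at its underside.

How it is judged:
By the outcome, as a careful person would: the job done as asked, in the order asked, and still so for the second after the job is handed in, with the robot touching nothing.
It also fails if it takes over 72 s, if anything falls off the work surface, if the arm or the gripper's body presses on something with over 40 N, if the wrist force passes 120 N, or if a joint passes its speed limit or range.

ROBOT

A 6-joint arm with a two-finger parallel gripper is mounted at the origin on the work surface. World frame = base frame: x ahead of the robot, y to its left, z up, the work surface at z = 0. Lengths are in m, angles in rad, forces in N, time in s.
With the tool pointing down it reaches from about 0.375 to 0.9 m from the base axis. Payload 3.1 kg.
Tool frame: the origin (TCP) lies on the centre line of the jaws, within the pads' length; the fingertips stand 14 mm ahead of it and the grasp point (between the pads) lies 5 mm behind it; y points along the fingers, z is the direction in which the jaws open and shut, and the axes are right-handed (so a half turn about y gives the same grasp; the last joint's range is limited). The gripper opens to 87 mm and grips with 3 to 60 N. Pads are 19 mm wide; open, the fingers measure 117 mm over their backs; the gripper's body (75 mm by 190 mm) begins 51 mm behind the grasp point.
Start: joints at [0.934, 0.527, 1.433, -0, 1.181, -0.178], TCP at [0.276, 0.561, 0.237] pointing down, gripper open.
Joint ranges: [-3.08, 3.08], [-0.75, 2.2], [0.22, 2.44], [-1.43, 4.57], [0, 2.65], [-2.85, 2.85]. Speed limits (rad/s): [2.79, 2.79, 3.14, 3.14, 3.14, 3.14].

INTERFACE

Orientations are given as a unit quaternion [x, y, z, w].
In Python, from rig import robot, vision gives the robot as it stands.
- The arm moves only by the shell command python3 -m crank 'ROWS' [FORCE]. ROWS is JSON, a list of rows, each a list of 7 numbers: the shift along the tool's x, y, z as a fraction of full scale, then the turn, a rotation vector about the tool's x, y, z as a fraction of full scale, then the gripper command: -1 is shut, 1 is fully open, values between are in proportion. In form: [[x, y, z, wx, wy, wz, grip], ...]. A call has 1 to 10 rows; each row is the pose to reach, as a shift and turn from the pose commanded when the call began, along the tool's axes at that moment, turning the shorter way round; what a row does not reach only later rows make up. Full scale, the value 1, is 50 cm for a shift and pi rad for a turn. A row lasts 1/8 s, in which the tool goes at most 62.5 mm and 10.7 degrees, less where a joint would pass 70% of its speed; a pose out of reach is approached as far as the arm can. A call with a number of a shift or a turn outside -1 to 1 is refused whole. A call with a gripper value outside its range is refused whole. The fingers move at their own pace and stop on an object; FORCE is the grip in N (left out, the last holds). Time passes only in rows, so rows that repeat a pose let the fingers close. It gives the time, the measured TCP pose, the force and the opening at its end, in the units of the state.
- robot.get_obs(): the state, without advancing time (a new reading comes with each control period).
- vision.camera(name): name is "scene" or "top" or "wrist"; returns the picture (384x512x3 uint8, blue, green, red); there is no depth.
- vision.camera_info(name): a dict with "vfov" (degrees; the focal length in pixels is half the picture's height over the tangent of half this angle, whatever the lens; pixels are square), "cx", "cy" (the principal point, pixels), "world_from_camera" (4x4, takes a point from camera to world coordinates); the wrist camera has in their place "tool_from_camera" (4x4, takes a point from camera to tool coordinates, whose origin is the TCP and whose axes are the tool frame's). Camera axes: x right, y up, looking along -z (the intrinsics and any distortion apply to the point x, -y, -z); pixel columns grow to the right and rows downward; lengths in m; the calibration is good to about 2 mm. A picture is of the moment at which its call begins: read the wrist's pose just before it. camera_info takes no time and is no camera call.
- robot.hand_in(): hands the job in, once; it reports no verdict.
The state is a dict: "time": time; "q": joint angles; "joint_velocities": joint speeds; "joint_torque": joint torques, N m; "position": TCP position; "tool_rot": TCP orientation; "ft_force": force on the tool from outside, world axes, zero at the start; "moment": the same for the moment, N m; "grip_width": finger opening in m.
Only numpy, scipy, OpenCV 4.12 (cv2) and the standard library are available. Lean on these libraries where they do the work, as an engineer would, in place of code of your own. Each camera call takes 0.05 s, during which the arm holds its last target.

## Working session

There is one attempt and no reset: what is moved stays moved. The work goes in short steps, Python scripts to look and compute and a shell command to move; the robot and the scene stay as the last step left them, time stands still between calls to the robot, and variables do not carry over. Pictures are saved under pics/ and viewed, and the job is handed in when it is done.

```bash
ls; mkdir -p pics
python3 - <<'E'
from rig import robot, vision
import cv2
print(robot.get_obs())
for n in ["scene","top","wrist"]:
    cv2.imwrite(f"pics/{n}0.png",vision.camera(n)); print(n,vision.camera_info(n))
E
```

```text
pics
{'time': 0.0, 'q': array([ 9.34467465e-01,  5.28473892e-01,  1.43389960e+00, -3.67285508e-05,
        1.18140583e+00, -1.78509465e-01]), 'joint_velocities': array([-0.00029421, -0.00011701,  0.00015033, -0.00132606, -0.00050396,
        0.00133847]), 'joint_torque': array([ 1.13240232e-03, -4.40042388e+01, -1.76593745e+01,  6.33267383e-02,
        5.83575584e-02, -1.74207762e-04]), 'position': array([0.27580655, 0.56006449, 0.23556773]), 'tool_rot': array([ 0.68937675, -0.1607441 ,  0.16015348, -0.68794759]), 'ft_force': array([-0.09456047,  0.15295701, -0.0415134 ]), 'moment': array([0.03217647, 0.02523646, 0.03744575]), 'grip_width': 0.08684100259662855}
scene {'vfov': 45.70259931391937, 'cx': 254.71311302996503, 'cy': 191.78202243153106, 'world_from_camera': array([[-0.11214457, -0.8118181 ,  0.5730401 ,  1.26316113],
       [ 0.9936889 , -0.09303674,  0.06266212,  0.06446916],
       [ 0.00244354,  0.57645081,  0.8171282 ,  1.14336001],
       [ 0.        ,  0.        ,  0.        ,  1.        ]])}
top {'vfov': 55.954654275725616, 'cx': 260.69190043157334, 'cy': 191.40480839824363, 'world_from_camera': array([[-0.00137727,  0.98258514, -0.18580784,  0.33615466],
       [-0.9997015 , -0.00588527, -0.02371221, -0.0511727 ],
       [-0.02439279,  0.18571972,  0.98229994,  1.07027244],
       [ 0.        ,  0.        ,  0.        ,  1.        ]])}
wrist {'vfov': 68.44373497945055, 'cx': 253.16149121448646, 'cy': 189.91537876484753, 'tool_from_camera': array([[ 4.72290489e-04, -9.64680239e-01, -2.63423259e-01,
        -7.19354526e-02],
       [ 2.88004508e-04,  2.63423409e-01, -9.64680271e-01,
        -1.48002615e-01],
       [ 9.99999847e-01,  3.79742231e-04,  4.02244628e-04,
        -7.26739498e-05],
       [ 0.00000000e+00,  0.00000000e+00,  0.00000000e+00,
         1.00000000e+00]])}
```

View pics/scene0.png

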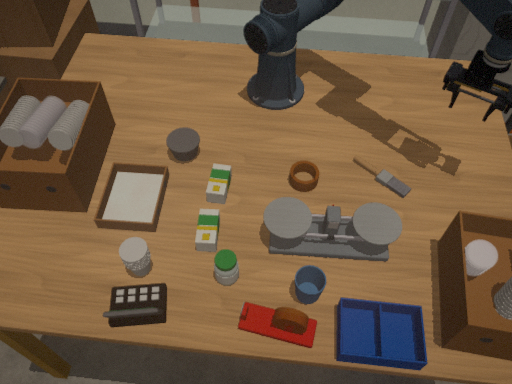

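View pics/top0.png

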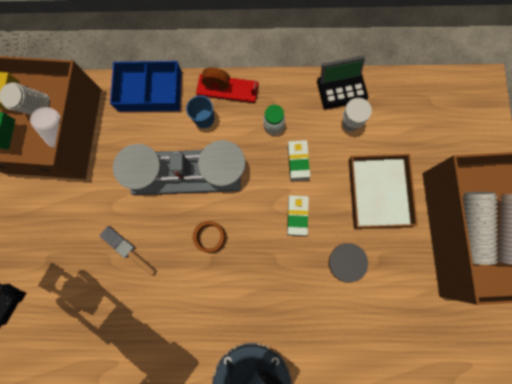

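View pics/wrist0.png

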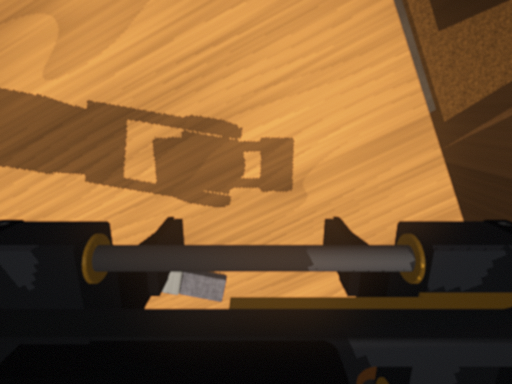

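The scene and top views show the packs at about (298,160) and (298,215) in the top view, the balance at about (180,168) and the carton at about (381,191). Next I'll enlarge them.

Run:
```python
import cv2
a=cv2.imread("pics/top0.png"); 
cv2.imwrite("pics/top_a.png",cv2.resize(a[130:250,270:430],None,fx=5,fy=5,interpolation=cv2.INTER_CUBIC))
cv2.imwrite("pics/top_b.png",cv2.resize(a[130:260,105:265],None,fx=4.6,fy=4.6,interpolation=cv2.INTER_CUBIC))
a=cv2.imread("pics/scene0.png"); 
cv2.imwrite("pics/sc_a.png",cv2.resize(a[150:270,95:255],None,fx=5,fy=5,interpolation=cv2.INTER_CUBIC))
cv2.imwrite("pics/sc_b.png",cv2.resize(a[150:270,250:410],None,fx=5,fy=5,interpolation=cv2.INTER_CUBIC))
```

```text
(no output)
```

View pics/top_a.png

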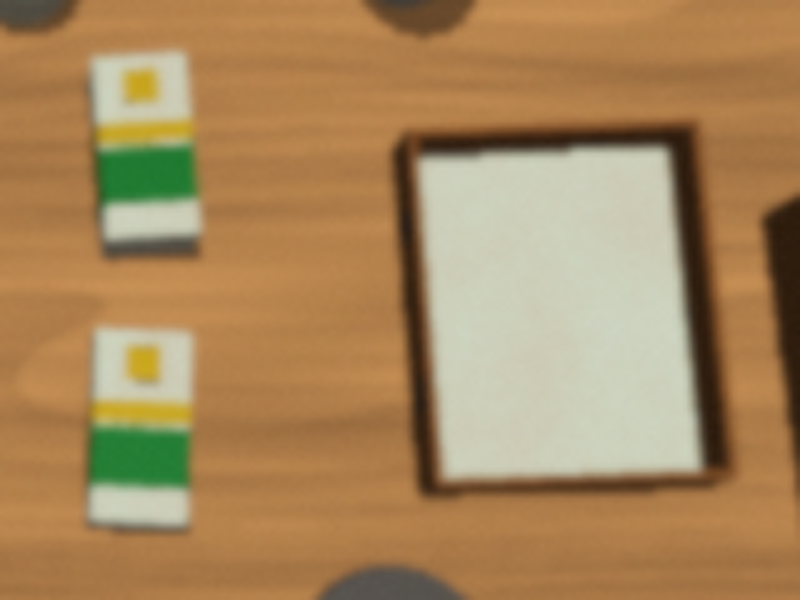

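View pics/top_b.png

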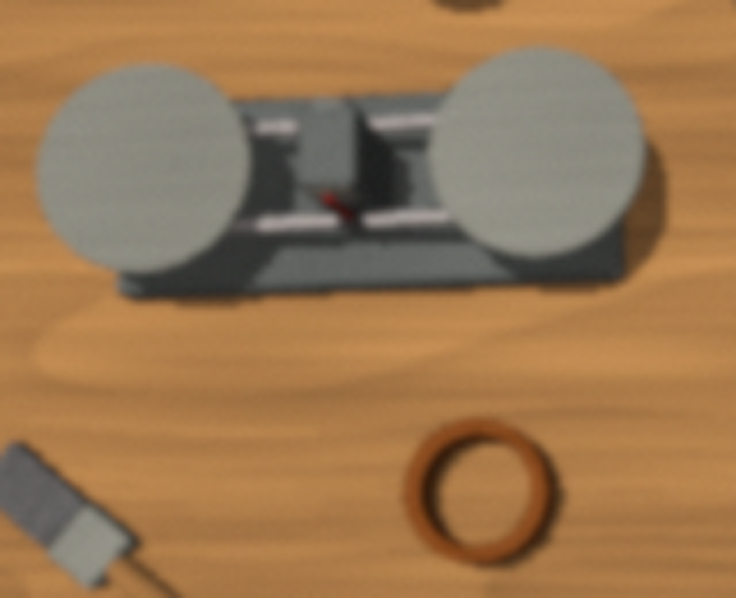

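View pics/sc_a.png

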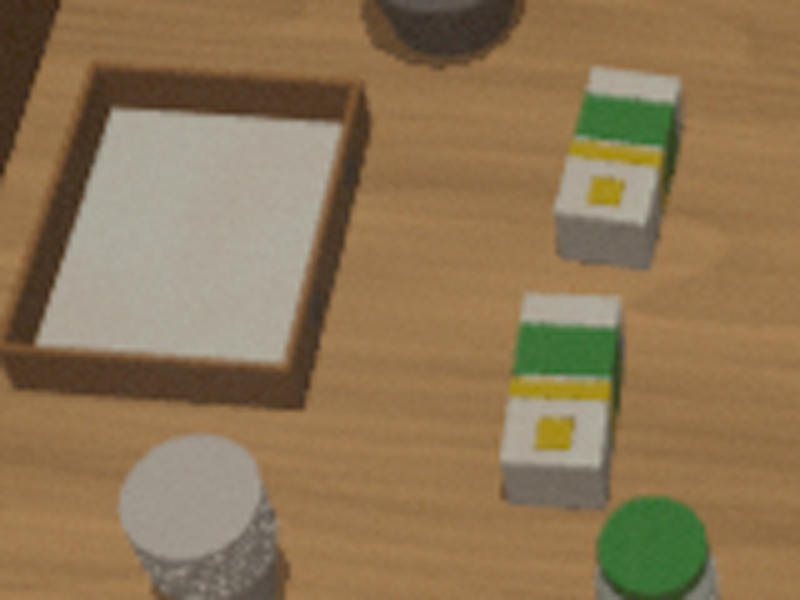

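View pics/sc_b.png

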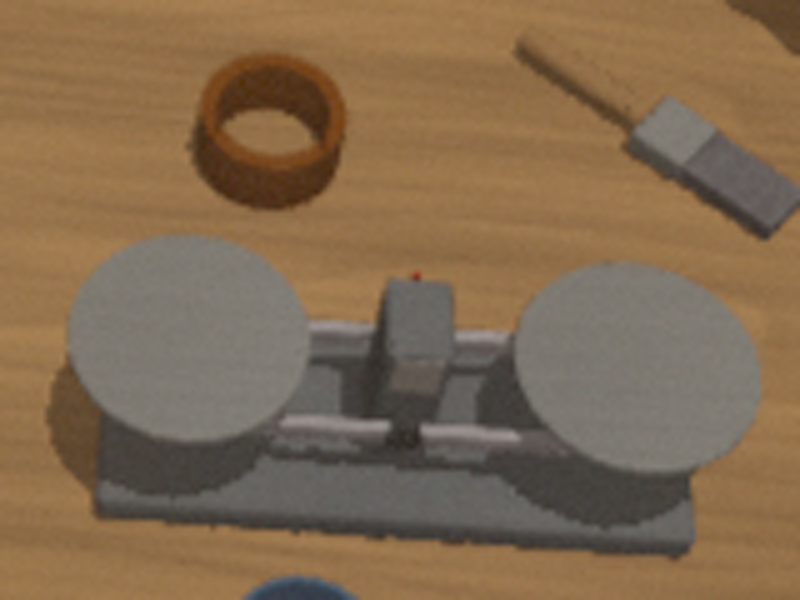

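```bash
cat > h.py <<'E'
import numpy as np, cv2
from rig import robot, vision
from scipy.spatial.transform import Rotation as R
def W(n):
    i=vision.camera_info(n)
    if 'world_from_camera' in i: return i,i['world_from_camera']
    o=robot.get_obs(); T=np.eye(4); T[:3,:3]=R.from_quat(o['tool_rot']).as_matrix(); T[:3,3]=o['position']
    return i,T@i['tool_from_camera']
def ray(n,u,v,iW=None):
    i,T=iW or W(n); f=192/np.tan(np.radians(i['vfov']/2))
    d=np.array([(u-i['cx'])/f,-(v-i['cy'])/f,-1]); d=T[:3,:3]@d
    return T[:3,3],d/np.linalg.norm(d)
def tri(rs):
    A=np.zeros((3,3));b=np.zeros(3)
    for o,d in rs:
        P=np.eye(3)-np.outer(d,d);A+=P;b+=P@o
    x=np.linalg.solve(A,b); return x,[round(1e3*np.linalg.norm((np.eye(3)-np.outer(d,d))@(x-o)),1) for o,d in rs]
def onz(r,z): o,d=r; return o+d*(z-o[2])/d[2]
def c(p,off,s): return off[0]+(p[0]+.5)/s-.5, off[1]+(p[1]+.5)/s-.5
E
cat > m.py <<'E'
from h import *
np.set_printoptions(precision=4,suppress=True)
ta=lambda *p:ray('top',*c(p,(270,130),5)); tb=lambda *p:ray('top',*c(p,(105,130),4.6))
sa=lambda *p:ray('scene',*c(p,(95,150),5)); sb=lambda *p:ray('scene',*c(p,(250,150),5))
def go(n,ps,z):
    X=[]
    for t,s in ps:
        x,e=tri([t,s]); X.append(x); print(n,x,e,'z-fixed top',onz(t,z)[:2],'scene',onz(s,z)[:2])
    X=np.array(X); print('  mean',X.mean(0)); return X
for n,ps,z in [('A',[(ta(90,57),sa(607,472)),(ta(185,52),sa(503,464)),(ta(200,238),sa(524,295)),(ta(103,243),sa(621,297))],.05),
 ('B',[(ta(95,328),sa(652,222)),(ta(195,331),sa(558,207)),(ta(190,524),sa(592,68)),(ta(87,522),sa(681,78))],.05),
 ('rim',[(ta(401,135),sa(300,365)),(ta(697,124),sa(4,347)),(ta(734,475),sa(94,65)),(ta(424,488),sa(361,83))],.045)]:
    X=go(n,ps,z); e=X[0]+X[1]-X[2]-X[3]; print('  yaw of long',np.degrees(np.arctan2(e[1],e[0])),'len',np.linalg.norm(e)/2)
L=go('panL',[(tb(145,168),sb(638,367))],.1); Rr=go('panR',[(tb(537,152),sb(189,337))],.1); d=(L-Rr)[0]; print(np.linalg.norm(d),np.degrees(np.arctan2(d[1],d[0])),(L+Rr)/2)
E
python3 m.py
```

```text
A [ 0.6802 -0.1054  0.0486] [np.float64(0.8), np.float64(0.8)] z-fixed top [ 0.6798 -0.106 ] scene [ 0.6809 -0.1044]
A [ 0.6823 -0.1617  0.0498] [np.float64(0.2), np.float64(0.2)] z-fixed top [ 0.6823 -0.1619] scene [ 0.6824 -0.1614]
A [ 0.5709 -0.1694  0.0469] [np.float64(1.3), np.float64(1.3)] z-fixed top [ 0.57   -0.1678] scene [ 0.5729 -0.17  ]
A [ 0.5677 -0.1133  0.0497] [np.float64(1.4), np.float64(1.4)] z-fixed top [ 0.5674 -0.1118] scene [ 0.568  -0.1147]
  mean [ 0.6253 -0.1374  0.0487]
  yaw of long 3.9833770598933724 len 0.11221557846588331
B [ 0.5168 -0.1053  0.0537] [np.float64(1.0), np.float64(1.0)] z-fixed top [ 0.5176 -0.1064] scene [ 0.5142 -0.1049]
B [ 0.5142 -0.1614  0.0563] [np.float64(1.3), np.float64(1.3)] z-fixed top [ 0.5155 -0.1635] scene [ 0.5098 -0.1614]
B [ 0.4057 -0.158   0.0519] [np.float64(0.4), np.float64(0.4)] z-fixed top [ 0.4058 -0.1578] scene [ 0.4042 -0.1587]
B [ 0.4071 -0.1016  0.0519] [np.float64(1.4), np.float64(1.4)] z-fixed top [ 0.4071 -0.1002] scene [ 0.4057 -0.1033]
  mean [ 0.461  -0.1316  0.0535]
  yaw of long -1.8710405306955502 len 0.1
[... 231 characters left out ...]
scene [ 0.6378 -0.4568]
rim [ 0.4327 -0.4649  0.0444] [np.float64(0.8), np.float64(0.8)] z-fixed top [ 0.4326 -0.4638] scene [ 0.433  -0.4655]
rim [ 0.4266 -0.2951  0.0427] [np.float64(4.2), np.float64(4.2)] z-fixed top [ 0.4259 -0.2903] scene [ 0.4281 -0.2987]
  mean [ 0.5321 -0.3763  0.0446]
  yaw of long 2.0846452255611934 len 0.20487460855412795
panL [0.5943 0.3217 0.0975] [np.float64(0.4), np.float64(0.4)] z-fixed top [0.5936 0.3202] scene [0.5957 0.3215]
  mean [0.5943 0.3217 0.0975]
panR [0.6025 0.0817 0.0974] [np.float64(0.3), np.float64(0.3)] z-fixed top [0.6018 0.0816] scene [0.6042 0.0814]
  mean [0.6025 0.0817 0.0974]
0.24008741260079697 91.96074128712092 [[0.5984 0.2017 0.0975]]
```

The triangulated heights and sizes agree with the text to within a few mm: pack tops about 0.05, pans about 0.098 and 240 mm apart, and rim 0.0446. Next is a helper that works out the move numbers, plus a check of the jar and pot positions for clearance.

```bash
cat >> h.py <<'E'
def mv(xyz,yaw,zs=None):
    "rows numbers: yaw deg = direction of the pack's long axis; jaws open across it"
    o=robot.get_obs(); T=R.from_quat(o['tool_rot']); p=np.array(o['position']); y=np.radians(yaw)
    best=None
    for s in (1,-1):
        z=s*np.array([-np.sin(y),np.cos(y),0]); yy=np.array([0,0,-1.]); x=np.cross(yy,z)
        G=R.from_matrix(np.column_stack([x,yy,z])); rv=(T.inv()*G).as_rotvec()
        if zs==s or (zs is None and (best is None or np.linalg.norm(rv)<np.linalg.norm(best[1]))): best=(s,rv)
    sh=T.inv().apply(np.array(xyz)-p)
    print('t',round(o['time'],2),'pos',p.round(4),'w',round(o['grip_width'],4),'F',np.round(o['ft_force'],2),'q6',round(o['q'][5],2))
    print('row',(sh/.5).round(4).tolist(),(best[1]/np.pi).round(4).tolist(),'zs',best[0],'rows>=',max(np.linalg.norm(sh)/.0625,np.degrees(np.linalg.norm(best[1]))/10.7).round(1))
E
python3 - <<'E'
from h import *
o=robot.get_obs();print(R.from_quat(o['tool_rot']).as_matrix().round(2).tolist())
for n,t,s,z in [('jar',(274,113),(226,259),.1),('pot',(201,105),(310,275),.085)]: print(n,tri([ray('top',*t),ray('scene',*s)]))
mv([.625,-.137,.18],4,1);mv([.625,-.137,.18],4,-1)
E
```

```text
[[0.9, -0.0, 0.44], [-0.44, -0.0, 0.9], [-0.0, -1.0, -0.0]]
jar (array([ 0.74687593, -0.06530354,  0.0991876 ]), [np.float64(0.7), np.float64(0.7)])
pot (array([0.77060296, 0.14557203, 0.10594723]), [np.float64(3.2), np.float64(3.2)])
t 0.15 pos [0.2759 0.5602 0.2358] w 0.0871 F [0.47 0.45 0.12] q6 -0.18
row [1.2426, 0.1128, -0.9421] [0.0005, -0.1679, -0.0002] zs 1 rows>= 12.5
t 0.15 pos [0.2759 0.5602 0.2358] w 0.0871 F [0.47 0.45 0.12] q6 -0.18
row [1.2426, 0.1128, -0.9421] [0.0003, 0.8321, 0.0006] zs -1 rows>= 14.0
```

```bash
python3 -m crank '[[0.95,0,-0.72,0,-0.168,0,1],[0.95,0,-0.72,0,-0.168,0,1],[0.95,0,-0.72,0,-0.168,0,1],[0.95,0,-0.72,0,-0.168,0,1],[0.95,0,-0.72,0,-0.168,0,1],[0.95,0,-0.72,0,-0.168,0,1],[0.95,0,-0.72,0,-0.168,0,1],[0.95,0,-0.72,0,-0.168,0,1],[0.95,0,-0.72,0,-0.168,0,1],[0.95,0,-0.72,0,-0.168,0,1]]' 25
python3 - <<'E'
from h import *
mv([.625,-.137,.16],4,1)
E
```

```text
time: 1.4
position: [0.5443, 0.0249, 0.2364]
tool_rot: [0.707, 0.024, -0.024, -0.707]
ft_force: [0.0, 0.7, -0.5]
grip_width: 0.0869
t 1.4 pos [0.5443 0.0249 0.2364] w 0.0869 F [ 0.    0.69 -0.47] q6 -1.8
row [0.139, 0.153, -0.334] [0.0001, -0.0007, 0.0002] zs 1 rows>= 3.1
```

```bash
python3 -m crank '[[0.139,0.153,-0.334,0,0,0,1],[0.139,0.153,-0.334,0,0,0,1],[0.139,0.153,-0.334,0,0,0,1],[0.139,0.153,-0.334,0,0,0,1],[0.139,0.153,-0.334,0,0,0,1]]'
python3 - <<'E'
from h import *
cv2.imwrite("pics/w1.png",vision.camera("wrist"))
mv([.625,-.137,.026],4,1)
E
```

```text
time: 2.02
position: [0.6236, -0.1341, 0.1592]
tool_rot: [-0.706, -0.024, 0.025, 0.707]
ft_force: [-0.2, 0.4, -0.1]
grip_width: 0.0868
t 2.08 pos [ 0.6235 -0.1331  0.1599] w 0.0868 F [ 0.54  0.23 -0.11] q6 -2.03
row [0.0028, 0.2677, -0.0083] [-0.0004, 0.0001, -0.0004] zs 1 rows>= 2.1
```

View pics/w1.png

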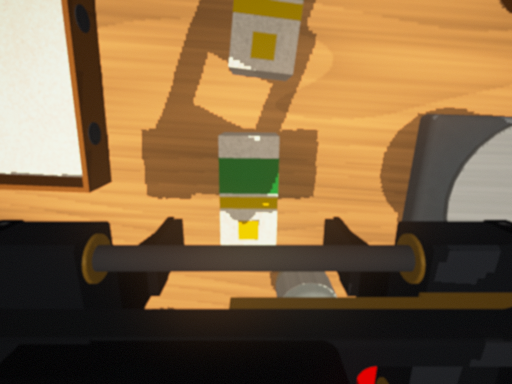

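The wrist view shows pack A at columns 219–279, square to the jaws and centred a few mm left of them, as computed. I'll go down and grasp it.

```bash
python3 -m crank '[[0.003,0.1,-0.008,0,0,0,1],[0.003,0.2,-0.008,0,0,0,1],[0.003,0.25,-0.008,0,0,0,1],[0.003,0.267,-0.008,0,0,0,1],[0.003,0.267,-0.008,0,0,0,1],[0.003,0.267,-0.008,0,0,0,-1],[0.003,0.267,-0.008,0,0,0,-1],[0.003,0.267,-0.008,0,0,0,-1],[0.003,0.267,-0.008,0,0,0,-1],[0.003,0.267,-0.008,0,0,0,-1]]' 25
python3 - <<'E'
from h import *
mv([.625,-.137,.235],4,1)
E
```

```text
time: 3.32
position: [0.6262, -0.1381, 0.0269]
tool_rot: [0.707, 0.025, -0.025, -0.707]
ft_force: [-0.2, -0.7, 2.3]
grip_width: 0.0547
t 3.33 pos [ 0.6262 -0.1381  0.0269] w 0.0547 F [-0.2  -0.68  2.29] q6 -2.03
row [-0.0019, -0.4161, 0.0022] [0.0001, 0.0, 0.0002] zs 1 rows>= 3.3
```

```bash
python3 -m crank '[[0,-0.02,0,0,0,0,-1],[0,-0.1,0,0,0,0,-1],[0,-0.2,0,0,0,0,-1],[0,-0.3,0,0,0,0,-1],[0,-0.38,0,0,0,0,-1],[0,-0.416,0,0,0,0,-1],[0,-0.416,0,0,0,0,-1],[0,-0.416,0,0,0,0,-1]]'
python3 - <<'E'
from h import *
mv([.594,.321,.22],2,1)
E
```

```text
time: 4.32
position: [0.6247, -0.1373, 0.233]
tool_rot: [-0.706, -0.024, 0.026, 0.707]
ft_force: [-0.1, 0.3, -3.6]
grip_width: 0.0551
t 4.33 pos [ 0.6247 -0.1373  0.233 ] w 0.0551 F [-0.12  0.3  -3.55] q6 -2.03
row [0.0028, 0.0275, 0.9187] [-0.0005, 0.0112, -0.001] zs 1 rows>= 7.4
```

Run:
```python
from h import *
mv([.602,.082,.15],2,1)
```

```text
t 4.33 pos [ 0.6247 -0.1373  0.233 ] w 0.0551 F [-0.12  0.3  -3.55] q6 -2.03
row [-0.0142, 0.1668, 0.4405] [-0.0005, 0.0112, -0.001] zs 1 rows>= 3.8
```

```bash
python3 -m crank '[[-0.003,0.01,0.08,0,0.01,0,-1],[-0.008,0.02,0.2,0,0.011,0,-1],[-0.01,0.04,0.3,0,0.011,0,-1],[-0.014,0.08,0.4,0,0.011,0,-1],[-0.014,0.13,0.44,0,0.011,0,-1],[-0.014,0.167,0.44,0,0.011,0,-1],[-0.014,0.167,0.44,0,0.011,0,-1],[-0.014,0.167,0.44,0,0.011,0,-1]]'
python3 - <<'E'
from h import *
cv2.imwrite("pics/w2.png",vision.camera("wrist"))
a=vision.camera("scene"); cv2.imwrite("pics/s2.png",cv2.resize(a[130:280,190:410],None,fx=3.6,fy=3.6,interpolation=cv2.INTER_CUBIC))
mv([.602,.082,.126],2,1)
E
```

```text
time: 5.32
position: [0.6037, 0.0808, 0.1507]
tool_rot: [-0.707, -0.012, 0.013, 0.707]
ft_force: [0.9, -1.5, -3.8]
grip_width: 0.0552
t 5.42 pos [0.6042 0.0806 0.1517] w 0.0551 F [-0.16 -0.49 -3.69] q6 -1.66
row [-0.0045, 0.0513, 0.0029] [0.0, -0.0001, 0.0004] zs 1 rows>= 0.4
```

View pics/w2.png

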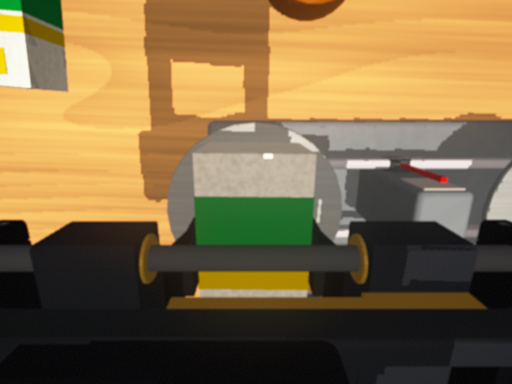

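View pics/s2.png

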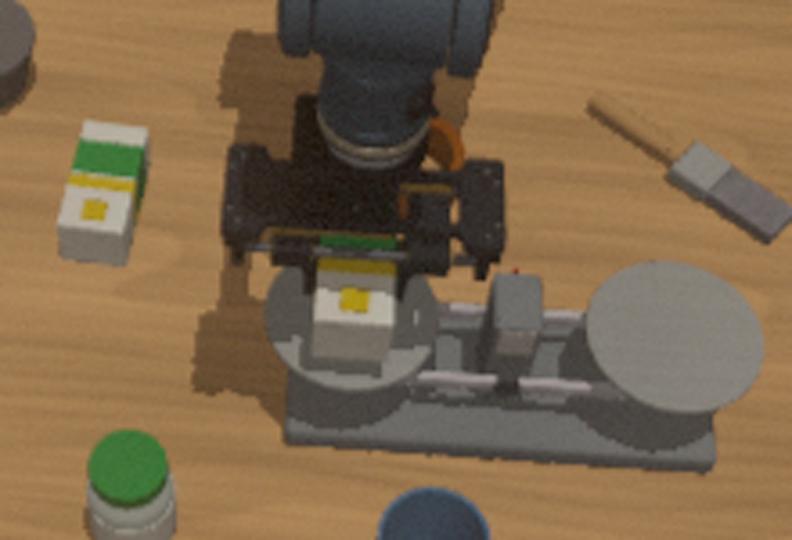

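Pack A hangs level and centred over the right pan. I'll lower it slowly so the pan follows it down to its stop.

```bash
python3 -m crank '[[-0.004,0.02,0.003,0,0,0,-1],[-0.004,0.04,0.003,0,0,0,-1],[-0.004,0.05,0.003,0,0,0,-1],[-0.004,0.058,0.003,0,0,0,-1],[-0.004,0.064,0.003,0,0,0,-1],[-0.004,0.07,0.003,0,0,0,-1],[-0.004,0.075,0.003,0,0,0,-1],[-0.004,0.078,0.003,0,0,0,-1],[-0.004,0.078,0.003,0,0,0,-1]]'
python3 - <<'E'
from h import *
mv([.602,.082,.109],2,1)
E
```

```text
time: 6.55
position: [0.6016, 0.0826, 0.112]
tool_rot: [0.707, 0.013, -0.013, -0.707]
ft_force: [-0.0, -0.3, -2.7]
grip_width: 0.0547
t 6.55 pos [0.6016 0.0826 0.112 ] w 0.0547 F [-0.03 -0.29 -2.68] q6 -1.65
row [0.0009, 0.006, -0.0012] [0.0, 0.0002, -0.0] zs 1 rows>= 0.0
```

```bash
python3 -m crank '[[0,0.003,0,0,0,0,-1],[0,0.005,0,0,0,0,-1],[0,0.005,0,0,0,0,-1],[0,0.005,0,0,0,0,-1]]'
```

```text
time: 7.05
position: [0.6015, 0.0825, 0.1096]
tool_rot: [0.707, 0.013, -0.013, -0.707]
ft_force: [0.2, -0.3, -3.2]
grip_width: 0.0551
```

```bash
python3 -m crank '[[0,0.0015,0,0,0,0,-1],[0,0.0015,0,0,0,0,-1],[0,0.0015,0,0,0,0,-1]]'
```

```text
time: 7.42
position: [0.6016, 0.0826, 0.109]
tool_rot: [0.707, 0.013, -0.012, -0.707]
ft_force: [-0.5, -0.3, -2.3]
grip_width: 0.0549
```

Support is starting (−2.3 N, against −3.6 N when hanging). One more small step, then release slowly.

```bash
python3 -m crank '[[0,0.0012,0,0,0,0,-1],[0,0.0012,0,0,0,0,-1],[0,0.0012,0,0,0,0,0.3],[0,0.0012,0,0,0,0,0.4],[0,0.0012,0,0,0,0,0.6],[0,0.0012,0,0,0,0,0.8],[0,0.0012,0,0,0,0,0.8]]'
python3 - <<'E'
from h import *
mv([.602,.082,.22],2,1)
mv([.461,-.132,.22],-2,1)
E
```

```text
time: 8.3
position: [0.6016, 0.0825, 0.1081]
tool_rot: [0.707, 0.013, -0.013, -0.707]
ft_force: [0.4, 0.6, 0.2]
grip_width: 0.0763
t 8.3 pos [0.6016 0.0825 0.1081] w 0.0763 F [0.37 0.58 0.19] q6 -1.65
row [0.0008, -0.2238, -0.0011] [0.0, 0.0002, -0.0] zs 1 rows>= 1.8
t 8.3 pos [0.6016 0.0825 0.1081] w 0.0763 F [0.37 0.58 0.19] q6 -1.65
row [-0.2961, -0.2237, -0.4188] [0.0, 0.0224, -0.0] zs 1 rows>= 4.5
```

```bash
python3 -m crank '[[0,-0.06,0,0,0,0,0.8],[0,-0.16,0,0,0,0,0.8],[0,-0.22,0,0,0,0,1],[-0.06,-0.22,-0.1,0,0.0224,0,1],[-0.14,-0.22,-0.2,0,0.0224,0,1],[-0.22,-0.2,-0.3,0,0.0224,0,1],[-0.296,-0.16,-0.4,0,0.0224,0,1],[-0.296,-0.11,-0.419,0,0.0224,0,1],[-0.296,-0.104,-0.419,0,0.0224,0,1],[-0.296,-0.104,-0.419,0,0.0224,0,1]]'
python3 - <<'E'
from h import *
cv2.imwrite("pics/w3.png",vision.camera("wrist"))
a=vision.camera("scene"); cv2.imwrite("pics/s3.png",cv2.resize(a[130:280,190:410],None,fx=3.6,fy=3.6,interpolation=cv2.INTER_CUBIC))
mv([.461,-.132,.026],-2,1)
E
```

```text
time: 9.55
position: [0.4615, -0.1316, 0.1605]
tool_rot: [-0.707, 0.012, -0.012, 0.707]
ft_force: [0.5, 0.6, -0.2]
grip_width: 0.0869
t 9.65 pos [ 0.462  -0.1314  0.161 ] w 0.0871 F [ 0.28 -0.62  0.39] q6 -2.05
row [-0.0025, 0.27, -0.001] [0.0002, 0.0005, 0.0005] zs 1 rows>= 2.2
```

View pics/w3.png

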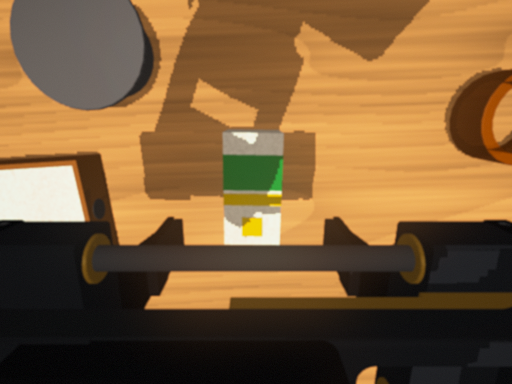

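View pics/s3.png

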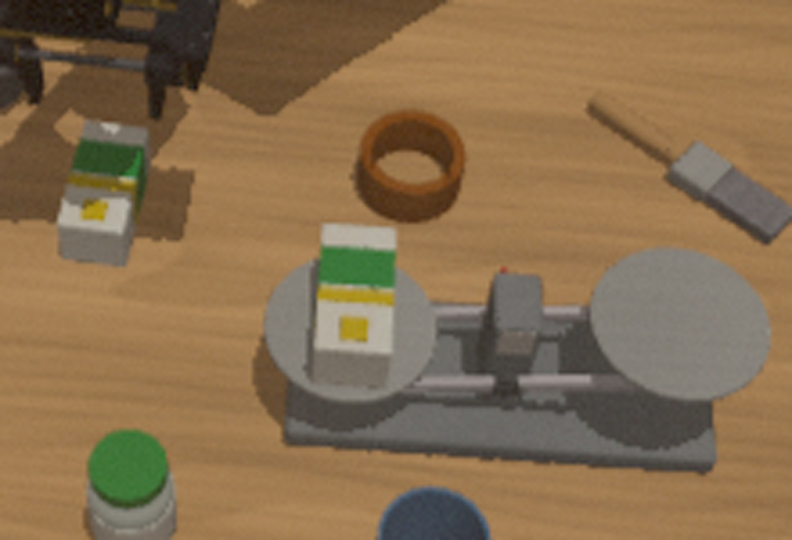

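Pack A sits squarely on the lowered right pan, and the left pan is up. The wrist view shows pack B at columns 223–283, centred between the jaws. I'll grasp it.

```bash
python3 -m crank '[[-0.0025,0.1,-0.001,0,0,0,1],[-0.0025,0.2,-0.001,0,0,0,1],[-0.0025,0.25,-0.001,0,0,0,1],[-0.0025,0.27,-0.001,0,0,0,1],[-0.0025,0.27,-0.001,0,0,0,1],[-0.0025,0.27,-0.001,0,0,0,-1],[-0.0025,0.27,-0.001,0,0,0,-1],[-0.0025,0.27,-0.001,0,0,0,-1],[-0.0025,0.27,-0.001,0,0,0,-1],[-0.0025,0.27,-0.001,0,0,0,-1]]' 25
python3 -m crank '[[0,-0.02,0,0,0,0,-1],[0,-0.1,0,0,0,0,-1],[0,-0.2,0,0,0,0,-1],[0,-0.3,0,0,0,0,-1],[0,-0.38,0,0,0,0,-1],[0,-0.416,0,0,0,0,-1],[0,-0.416,0,0,0,0,-1],[0,-0.416,0,0,0,0,-1]]'
python3 - <<'E'
from h import *
mv([.594,.322,.22],2,1)
E
```

```text
time: 10.9
position: [0.4599, -0.1326, 0.0256]
tool_rot: [0.707, -0.012, 0.013, -0.707]
ft_force: [0.6, 0.6, 4.8]
grip_width: 0.0547
time: 11.9
position: [0.4588, -0.132, 0.2324]
tool_rot: [-0.707, 0.013, -0.012, 0.707]
ft_force: [0.3, 0.8, -2.0]
grip_width: 0.0547
t 11.9 pos [ 0.4588 -0.132   0.2324] w 0.0547 F [ 0.35  0.83 -1.97] q6 -2.05
row [0.2384, 0.0252, 0.9169] [-0.0003, -0.0222, -0.0006] zs 1 rows>= 7.6
```

```bash
python3 -m crank '[[0.02,0,0.08,0,-0.02,0,-1],[0.06,0,0.2,0,-0.022,0,-1],[0.09,0,0.32,0,-0.022,0,-1],[0.12,0,0.44,0,-0.022,0,-1],[0.15,0,0.56,0,-0.022,0,-1],[0.18,0,0.68,0,-0.022,0,-1],[0.21,0,0.8,0,-0.022,0,-1],[0.238,0,0.9,0,-0.022,0,-1],[0.238,0,0.917,0,-0.022,0,-1],[0.238,0,0.917,0,-0.022,0,-1]]'
python3 - <<'E'
from h import *
mv([.594,.322,.160],2,1)
E
```

```text
time: 13.15
position: [0.5934, 0.3213, 0.2309]
tool_rot: [0.708, 0.011, -0.014, -0.706]
ft_force: [-1.4, 0.2, -1.1]
grip_width: 0.0549
t 13.15 pos [0.5934 0.3213 0.2309] w 0.0549 F [-1.44  0.22 -1.14] q6 -1.27
row [0.0019, 0.1418, 0.0016] [0.0006, 0.0002, -0.0013] zs 1 rows>= 1.1
```

```bash
python3 -m crank '[[0,0.07,0,0,0,0,-1],[0,0.12,0,0,0,0,-1],[0,0.142,0,0,0,0,-1],[0,0.142,0,0,0,0,-1],[0,0.142,0,0,0,0,-1]]'
python3 - <<'E'
from h import *
cv2.imwrite("pics/w4.png",vision.camera("wrist"))
mv([.594,.321,.1435],2,1)
E
```

```text
time: 13.78
position: [0.5956, 0.3213, 0.1634]
tool_rot: [-0.707, -0.013, 0.011, 0.707]
ft_force: [0.1, 0.3, -1.2]
grip_width: 0.0549
t 13.82 pos [0.5957 0.3215 0.1636] w 0.0549 F [ 0.44 -0.1  -0.97] q6 -1.27
row [-0.0034, 0.0403, -0.0009] [-0.0002, -0.0004, 0.0008] zs 1 rows>= 0.3
```

View pics/w4.png

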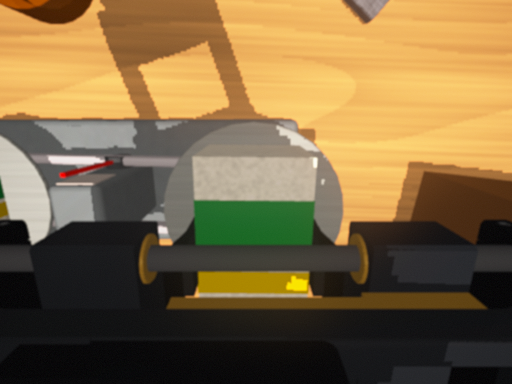

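Pack B is level and centred over the raised left pan. I'll lower it in small steps.

```bash
python3 -m crank '[[-0.003,0.015,0,0,0,0,-1],[-0.003,0.028,0,0,0,0,-1],[-0.003,0.036,0,0,0,0,-1],[-0.003,0.036,0,0,0,0,-1],[-0.003,0.036,0,0,0,0,-1]]'
python3 -m crank '[[0,0.002,0,0,0,0,-1],[0,0.004,0,0,0,0,-1],[0,0.004,0,0,0,0,-1],[0,0.004,0,0,0,0,-1]]'
python3 - <<'E'
from h import *
a=vision.camera("scene"); cv2.imwrite("pics/s4.png",cv2.resize(a[130:280,230:410],None,fx=4,fy=4,interpolation=cv2.INTER_CUBIC))
mv([.594,.321,.1435],2,1)
E
```

```text
time: 14.45
position: [0.5933, 0.3216, 0.1442]
tool_rot: [-0.707, -0.012, 0.012, 0.707]
ft_force: [1.0, -0.1, -1.9]
grip_width: 0.0547
time: 14.95
position: [0.5934, 0.3216, 0.1426]
tool_rot: [-0.707, -0.012, 0.012, 0.707]
ft_force: [-0.2, 0.8, 1.7]
grip_width: 0.0545
t 15.0 pos [0.5935 0.3216 0.1425] w 0.055 F [-0.32 -0.21  1.91] q6 -1.27
row [0.001, -0.002, -0.0012] [-0.0001, -0.0002, 0.0002] zs 1 rows>= 0.0
```

View pics/s4.png

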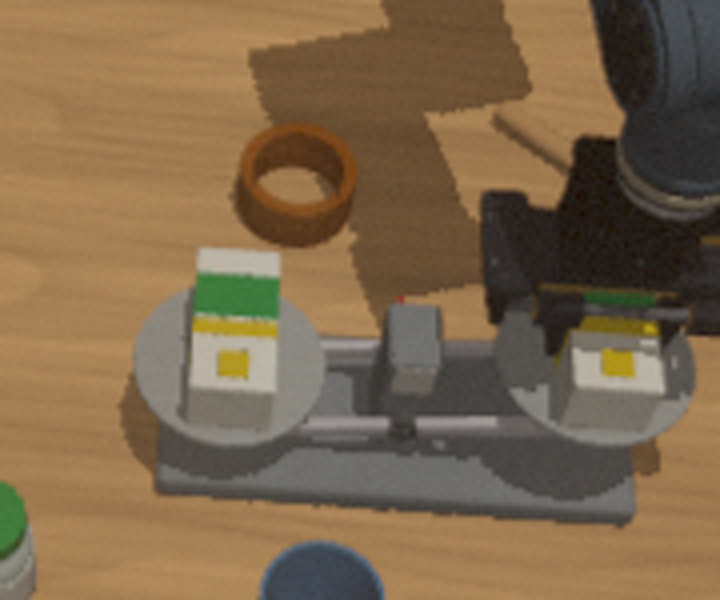

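```bash
python3 -m crank '[[0,-0.0008,0,0,0,0,-1],[0,-0.0008,0,0,0,0,-1],[0,-0.0008,0,0,0,0,0.3],[0,-0.0008,0,0,0,0,0.4],[0,-0.0008,0,0,0,0,0.6],[0,-0.0008,0,0,0,0,0.8],[0,-0.0008,0,0,0,0,0.8]]'
python3 - <<'E'
from h import *
mv([.594,.321,.24],2,1)
E
```

```text
time: 15.88
position: [0.5932, 0.3215, 0.1425]
tool_rot: [0.707, 0.012, -0.012, -0.707]
ft_force: [-0.7, -0.2, 0.1]
grip_width: 0.0771
t 15.88 pos [0.5932 0.3215 0.1425] w 0.0771 F [-0.7  -0.24  0.12] q6 -1.27
row [0.0015, -0.1949, -0.001] [0.0, -0.0002, -0.0] zs 1 rows>= 1.6
```

```bash
python3 -m crank '[[0,-0.04,0,0,0,0,0.8],[0,-0.12,0,0,0,0,0.8],[0,-0.195,0,0,0,0,1],[-0.15,-0.2,0,0,0,0,1],[-0.15,-0.2,0,0,0,0,1],[-0.15,-0.2,0,0,0,0,1],[-0.15,-0.2,0,0,0,0,1],[-0.15,-0.2,0,0,0,0,1],[-0.15,-0.2,0,0,0,0,1],[-0.15,-0.2,0,0,0,0,1]]'
python3 -m crank '[[0,0,0,0,0,0,1],[0,0,0,0,0,0,1],[0,0,0,0,0,0,1],[0,0,0,0,0,0,1],[0,0,0,0,0,0,1],[0,0,0,0,0,0,1],[0,0,0,0,0,0,1],[0,0,0,0,0,0,1]]'
python3 - <<'E'
from h import *
a=vision.camera("scene"); cv2.imwrite("pics/s5.png",cv2.resize(a[150:270,250:410],None,fx=5,fy=5,interpolation=cv2.INTER_CUBIC))
a=vision.camera("top"); cv2.imwrite("pics/t5.png",cv2.resize(a[130:260,105:265],None,fx=4.6,fy=4.6,interpolation=cv2.INTER_CUBIC))
mv([.601,.082,.16],2,1)
E
```

```text
time: 17.12
position: [0.5186, 0.3188, 0.2423]
tool_rot: [0.707, 0.012, -0.012, -0.707]
ft_force: [0.2, -1.0, -0.4]
grip_width: 0.0873
time: 18.12
position: [0.5183, 0.3189, 0.2426]
tool_rot: [-0.707, -0.012, 0.012, 0.707]
ft_force: [-0.3, -0.5, -0.1]
grip_width: 0.087
t 18.23 pos [0.5183 0.3189 0.2426] w 0.0871 F [ 0.14  0.44 -0.82] q6 -1.24
row [0.1492, 0.1652, -0.4793] [0.0, -0.0002, -0.0] zs 1 rows>= 4.2
```

View pics/s5.png

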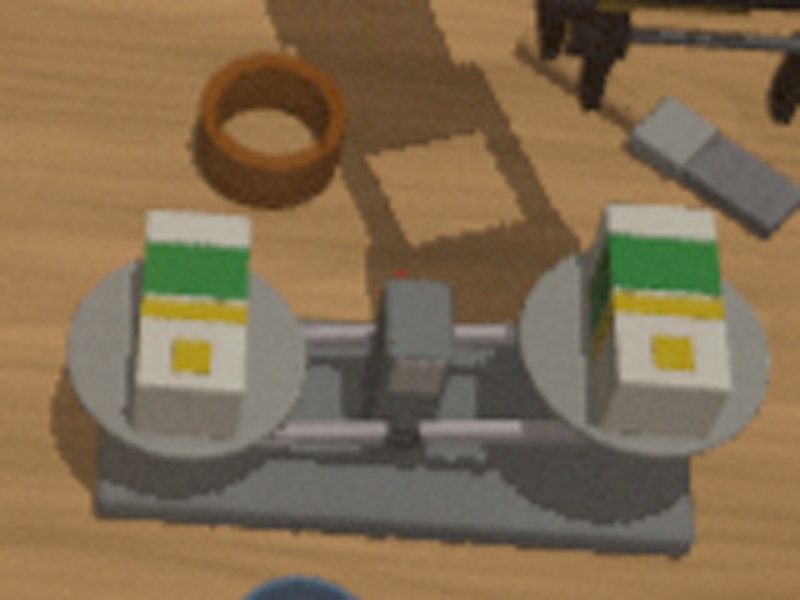

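View pics/t5.png

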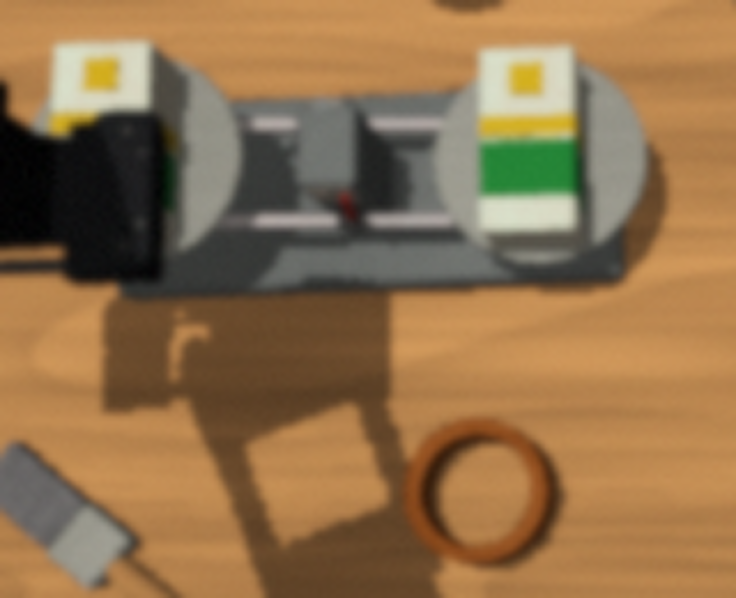

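The balance has settled: right pan (pack A) down and left pan (pack B) up, so pack A is the heavier one, which agrees with the lift forces of 3.6 N against 2.0 N. I'll measure where A and B now sit.

Run:
```python
from h import *
tb=lambda *p:ray('top',*c(p,(105,130),4.6)); sb=lambda *p:ray('scene',*c(p,(250,150),5))
X=[]
for t,s in [((575,46),(138,384)),((478,48),(243,393)),((478,231),(250,216)),((577,230),(148,211))]:
    x,e=tri([tb(*t),sb(*s)]);X.append(x);print(x.round(4),e)
print(np.mean(X,0))
print('B',[onz(sb(*s),.166).round(4) for s in [(606,204),(714,209),(730,388),(606,377)]])
```

```text
[0.657  0.0563 0.1337] [np.float64(0.5), np.float64(0.5)]
[0.6563 0.1119 0.1344] [np.float64(1.2), np.float64(1.2)]
[0.5453 0.1091 0.135 ] [np.float64(1.0), np.float64(1.0)]
[0.5462 0.0531 0.1317] [np.float64(0.1), np.float64(0.1)]
[0.60119393 0.08260727 0.13371325]
B [array([0.5385, 0.2927, 0.166 ]), array([0.5353, 0.349 , 0.166 ]), array([0.6451, 0.3503, 0.166 ]), array([0.6457, 0.2891, 0.166 ])]
```

```bash
python3 -m crank '[[0.03,0,-0.1,0,0,0,1],[0.06,0,-0.2,0,0,0,1],[0.1,0.02,-0.3,0,0,0,1],[0.12,0.08,-0.4,0,0,0,1],[0.149,0.14,-0.478,0,0,0,1],[0.149,0.165,-0.478,0,0,0,1],[0.149,0.165,-0.478,0,0,0,1],[0.149,0.165,-0.478,0,0,0,1]]'
python3 - <<'E'
from h import *
mv([.601,.0825,.108],2,1)
E
```

```text
time: 19.23
position: [0.601, 0.0838, 0.1609]
tool_rot: [-0.707, -0.013, 0.012, 0.707]
ft_force: [0.2, -0.1, 0.5]
grip_width: 0.0875
t 19.23 pos [0.601  0.0838 0.1609] w 0.0875 F [ 0.16 -0.05  0.51] q6 -1.65
row [-0.0002, 0.1059, -0.0027] [-0.0, 0.0003, 0.0004] zs 1 rows>= 0.8
```

```bash
python3 -m crank '[[0,0.05,-0.002,0,0,0,1],[0,0.09,-0.002,0,0,0,1],[0,0.105,-0.002,0,0,0,1],[0,0.105,-0.002,0,0,0,1],[0,0.105,-0.002,0,0,0,-1],[0,0.105,-0.002,0,0,0,-1],[0,0.105,-0.002,0,0,0,-1],[0,0.105,-0.002,0,0,0,-1],[0,0.105,-0.002,0,0,0,-1]]' 25
python3 -m crank '[[0,-0.006,0,0,0,0,-1],[0,-0.012,0,0,0,0,-1],[0,-0.018,0,0,0,0,-1],[0,-0.024,0,0,0,0,-1],[0,-0.03,0,0,0,0,-1],[0,-0.036,0,0,0,0,-1],[0,-0.042,0,0,0,0,-1],[0,-0.048,0,0,0,0,-1],[0,-0.054,0,0,0,0,-1],[0,-0.06,0,0,0,0,-1]]'
python3 -m crank '[[0,-0.007,0,0,0,0,-1],[0,-0.014,0,0,0,0,-1],[0,-0.022,0,0,0,0,-1],[0,-0.03,0,0,0,0,-1],[0,-0.08,0,0,0,0,-1],[0,-0.14,0,0,0,0,-1],[0,-0.19,0,0,0,0,-1],[0,-0.19,0,0,0,0,-1]]'
python3 - <<'E'
from h import *
a=vision.camera("scene"); cv2.imwrite("pics/s6.png",cv2.resize(a[130:280,190:410],None,fx=3.6,fy=3.6,interpolation=cv2.INTER_CUBIC))
mv([.532,-.376,.235],2,1)
E
```

```text
time: 20.35
position: [0.601, 0.0818, 0.1078]
tool_rot: [-0.707, -0.012, 0.012, 0.707]
ft_force: [0.7, 0.7, 2.0]
grip_width: 0.0544
time: 21.6
position: [0.6008, 0.0816, 0.1377]
tool_rot: [0.707, 0.012, -0.012, -0.707]
ft_force: [0.5, 0.3, -2.3]
grip_width: 0.055
time: 22.6
position: [0.6024, 0.0815, 0.2348]
tool_rot: [0.707, 0.014, -0.01, -0.707]
ft_force: [1.4, 0.5, -3.7]
grip_width: 0.0547
t 22.65 pos [0.6012 0.0816 0.2331] w 0.0547 F [ 0.64 -0.05 -4.44] q6 -1.65
row [-0.1695, -0.0038, -0.9099] [0.0001, -0.0002, 0.0005] zs 1 rows>= 7.4
```

View pics/s6.png

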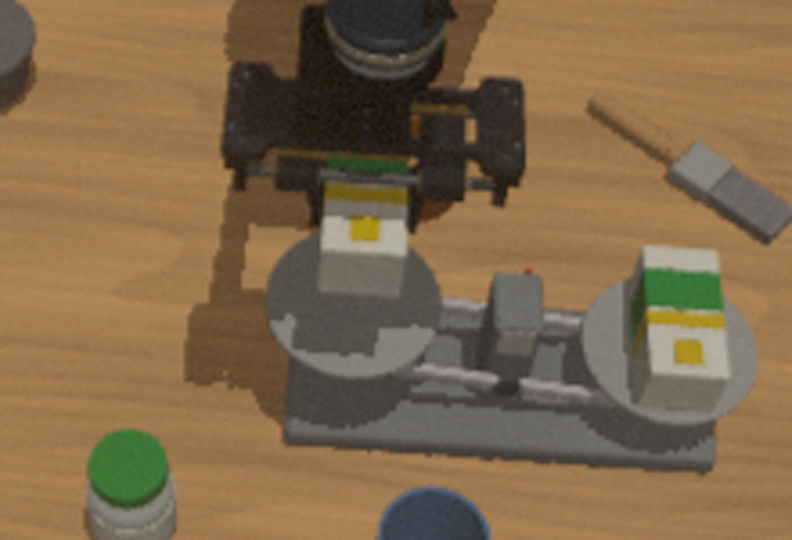

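Pack A is lifted, and pack B stays upright on the left pan, which has gone down. On to the carton.

```bash
python3 -m crank '[[-0.02,0,-0.08,0,0,0,-1],[-0.04,0,-0.2,0,0,0,-1],[-0.06,0,-0.32,0,0,0,-1],[-0.08,0,-0.44,0,0,0,-1],[-0.1,0,-0.56,0,0,0,-1],[-0.13,0,-0.68,0,0,0,-1],[-0.15,0,-0.8,0,0,0,-1],[-0.169,0,-0.88,0,0,0,-1],[-0.169,0,-0.91,0,0,0,-1],[-0.169,0,-0.91,0,0,0,-1]]'
python3 - <<'E'
from h import *
mv([.532,-.376,.09],2,1)
E
```

```text
time: 23.9
position: [0.5314, -0.3761, 0.2309]
tool_rot: [-0.706, -0.011, 0.012, 0.708]
ft_force: [-0.4, 0.3, -3.6]
grip_width: 0.0548
t 23.9 pos [ 0.5314 -0.3761  0.2309] w 0.0548 F [-0.44  0.32 -3.63] q6 -2.39
row [0.0017, 0.2818, -0.0006] [-0.0008, -0.0007, -0.0005] zs 1 rows>= 2.3
```

```bash
python3 -m crank '[[0,0.08,0,0,0,0,-1],[0,0.16,0,0,0,0,-1],[0,0.24,0,0,0,0,-1],[0,0.28,0,0,0,0,-1],[0,0.28,0,0,0,0,-1],[0,0.28,0,0,0,0,-1]]'
python3 - <<'E'
from h import *
a=vision.camera("scene"); cv2.imwrite("pics/s7.png",cv2.resize(a[130:280,70:270],None,fx=4,fy=4,interpolation=cv2.INTER_CUBIC))
mv([.532,-.376,.034],2,1)
E
```

```text
time: 24.65
position: [0.5332, -0.3764, 0.0942]
tool_rot: [0.708, 0.013, -0.012, -0.706]
ft_force: [-0.3, -1.7, -2.6]
grip_width: 0.055
t 24.7 pos [ 0.5333 -0.3768  0.0946] w 0.0547 F [ 0.23 -1.34 -2.79] q6 -2.39
row [-0.0028, 0.1211, 0.0019] [0.0009, -0.0001, 0.0008] zs 1 rows>= 1.0
```

View pics/s7.png

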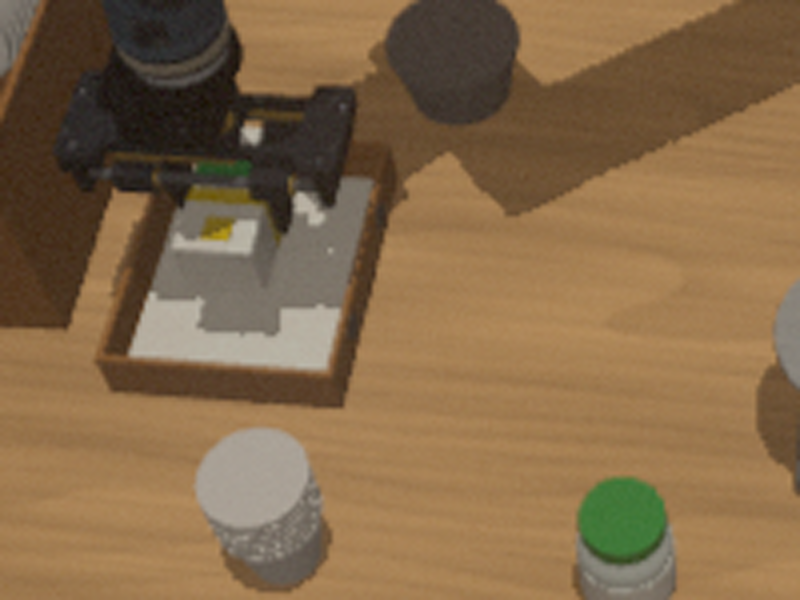

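Run:
```python
from h import *
print(onz(ray('scene',75,205),0)) 
print('far/near rim',tri([ray('top',457,155),ray('scene',2,195)]),tri([ray('top',447,298),ray('scene',102,82)]),tri([ray('top',425,175),ray('scene',73,204)]))
```

```text
[ 0.57116931 -0.55447932  0.        ]
far/near rim (array([ 0.6362678 , -0.62991536,  0.11123526]), [np.float64(61.7), np.float64(61.7)]) (array([ 0.25157678, -0.48805957,  0.19632693]), [np.float64(26.6), np.float64(26.6)]) (array([ 0.58447218, -0.52912369,  0.02243887]), [np.float64(17.9), np.float64(17.9)])
```

Run:
```python
import cv2
a=cv2.imread("pics/top0.png"); cv2.imwrite("pics/top_c.png",cv2.resize(a[130:310,330:512],None,fx=3.3,fy=3.3))
a=cv2.imread("pics/scene0.png"); cv2.imwrite("pics/sc_c.png",cv2.resize(a[70:240,0:180],None,fx=3.3,fy=3.3))
```

```text
(no output)
```

View pics/top_c.png

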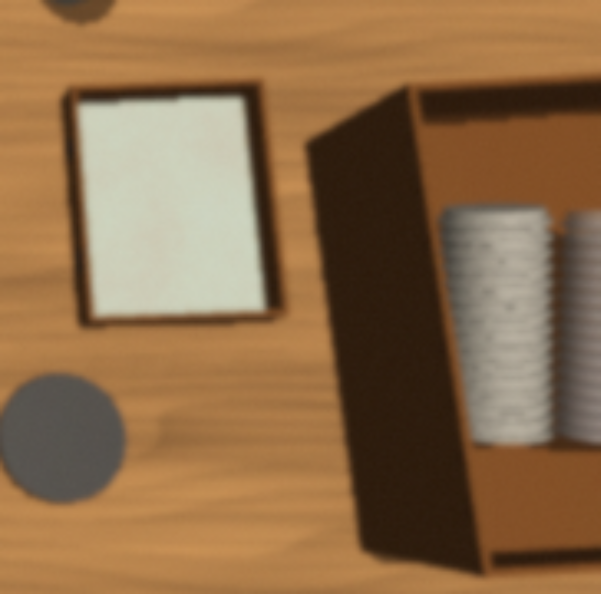

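View pics/sc_c.png

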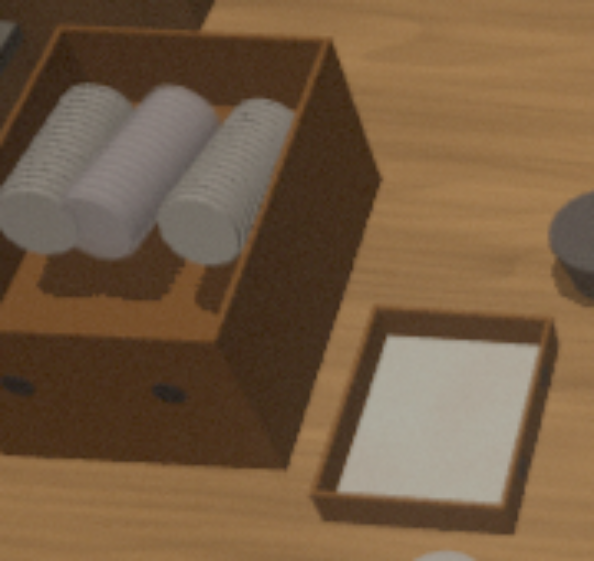

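Run:
```python
from h import *
for t in [(423.3,174),(439.7,296.7)]: print(onz(ray('top',*t),0))
for t in [(286/3.3,70+467/3.3),(380/3.3,70+180/3.3)]: print(onz(ray('scene',*t),0))
```

```text
[ 0.58895756 -0.51471561  0.        ]
[ 0.23293457 -0.53061612  0.        ]
[ 0.58973495 -0.51215698  0.        ]
[ 0.23574951 -0.52963981  0.        ]
```

The large box's wall is at y ≈ −0.515 and the gripper's edge reaches about −0.47, so it is clear. Lowering now.

```bash
python3 -m crank '[[-0.0028,0.04,0.0019,0,0,0,-1],[-0.0028,0.08,0.0019,0,0,0,-1],[-0.0028,0.105,0.0019,0,0,0,-1],[-0.0028,0.118,0.0019,0,0,0,-1],[-0.0028,0.12,0.0019,0,0,0,-1],[-0.0028,0.12,0.0019,0,0,0,-1],[-0.0028,0.12,0.0019,0,0,0,-1]]'
python3 -m crank '[[0,0.002,0,0,0,0,-1],[0,0.003,0,0,0,0,-1],[0,0.003,0,0,0,0,-1]]'
```

```text
time: 25.58
position: [0.531, -0.3754, 0.0332]
tool_rot: [0.707, 0.012, -0.012, -0.707]
ft_force: [0.4, 0.5, -4.0]
grip_width: 0.0548
time: 25.95
position: [0.5306, -0.3751, 0.0311]
tool_rot: [-0.707, -0.012, 0.012, 0.707]
ft_force: [-0.1, -0.6, -3.5]
grip_width: 0.055
```

```bash
python3 -m crank '[[0,0.0012,0,0,0,0,-1],[0,0.0012,0,0,0,0,-1],[0,0.0012,0,0,0,0,-1]]'
```

```text
time: 26.32
position: [0.5306, -0.3751, 0.0309]
tool_rot: [0.707, 0.012, -0.012, -0.707]
ft_force: [-0.6, 1.0, 0.8]
grip_width: 0.0546
```

The pack has touched the carton floor (+0.8 N, from −3.5 N). Release slowly and retreat upward.

```bash
python3 -m crank '[[0,0,0,0,0,0,0.3],[0,0,0,0,0,0,0.4],[0,0,0,0,0,0,0.6],[0,0,0,0,0,0,0.8],[0,0,0,0,0,0,0.8],[0,-0.05,0,0,0,0,0.8],[0,-0.15,0,0,0,0,0.8],[0,-0.27,0,0,0,0,1],[0,-0.35,0,0,0,0,1],[0,-0.4,0,0,0,0,1]]'
python3 -m crank '[[-0.1,0,0.2,0,0,0,1],[-0.1,0,0.4,0,0,0,1],[-0.1,0,0.4,0,0,0,1],[-0.1,0,0.4,0,0,0,1],[-0.1,0,0.4,0,0,0,1],[-0.1,0,0.4,0,0,0,1],[-0.1,0,0.4,0,0,0,1]]'
python3 - <<'E'
from h import *
cv2.imwrite("pics/s8.png",vision.camera("scene"));cv2.imwrite("pics/t8.png",vision.camera("top"))
print(robot.get_obs()['position'],robot.get_obs()['time'])
E
```

```text
time: 27.58
position: [0.5312, -0.3757, 0.2335]
tool_rot: [0.708, 0.013, -0.011, -0.706]
ft_force: [0.1, -0.2, -0.2]
grip_width: 0.0865
time: 28.45
position: [0.4746, -0.1788, 0.2305]
tool_rot: [0.707, 0.012, -0.011, -0.707]
ft_force: [0.4, 0.2, 0.1]
grip_width: 0.0869
[ 0.47416854 -0.17827189  0.23031654] 28.55
```

View pics/s8.png

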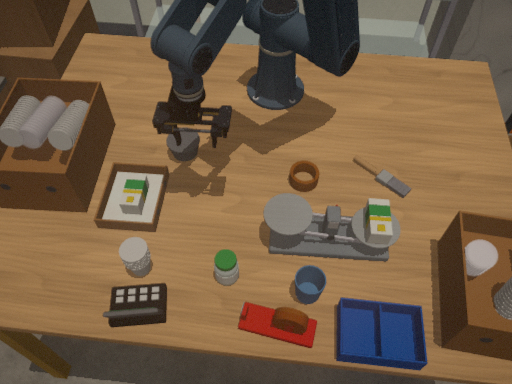

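View pics/t8.png

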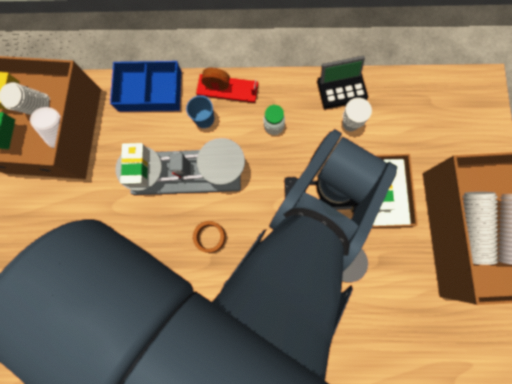

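The scene view shows pack A flat in the carton at (134,196), right side up, and pack B upright on the left pan at (379,224). The bystanders are where they were, and nothing is touching the gripper.

```bash
python3 -c "
from rig import robot
print(robot.hand_in())"
```

```text
the job is handed in; nothing more can be done
None
```

The heavier pack is now flat and right side up in the carton, and the lighter one is still upright on the left pan. I handed the job in after about 28.6 s of the 72 s allowed.

- **Weighing:** I lowered one pack onto the right pan and the other onto the left, let go of both and let the balance settle. The right pan went down, so the pack on it was the heavier. The forces when lifting agreed, at about 3.6 N against 2.0 N.
- **Moving the heavier pack:** I lifted it slowly so the left pan came down gently with the lighter pack on it. I then set it on the carton floor until the force showed contact, and released it.
- **Last checks:** The final scene picture shows both packs where they should be, the bystanders in their places and the gripper clear of everything. The arm partly hid the carton in the final top view, so the pack's place there was confirmed from the scene camera only. No check failed or disagreed.

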